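# Push the mask carton home into its corner on the clinic desk

### The arm

A 7-joint arm with a two-finger parallel gripper is mounted at the origin on the work surface. World frame = base frame: x ahead of the robot, y to its left, z up, the work surface at z = 0. Lengths are in m, angles in degrees, forces in N, time in s.
With the tool pointing down it reaches from about 0.4 to 0.925 m from the base axis. Payload 4.1 kg.
Tool frame: the origin (TCP) lies midway between the tips of the shut fingers; the grasp point (between the pads) lies 19 mm behind it (bot.grip_point_offset is the distance from the TCP to the grasp point, in m); z points along the fingers, y is the line along which they close (so a half turn about z gives the same grasp; the last joint's range is limited). The gripper opens to 85 mm and grips with 20 to 120 N. Pads are 22 mm wide; open, the fingers measure 114 mm over their backs; the gripper's body (76 mm by 85 mm) begins 54 mm behind the grasp point. The pads swing forward as they close: fully open they stand 13 mm farther back than shut.
Start: joints at [58.213, 22.827, 2.584, 88.041, -1.071, 69.15, -2.905], TCP at [0.286, -0.584, 0.231] pointing down, gripper open.
Joint ranges: [-161.44, 161.44], [-28.35, 127.94], [-78.24, 83.42], [0, 140.83], [-78.03, 258.03], [13.02, 114.36], [-168.23, 168.23]. Speed limits (degrees/s): [147.25, 147.25, 180, 180, 180, 180, 180].

### API

Orientations are given as [roll, pitch, yaw] about the fixed x, y, z axes, in that order (R = Rz(yaw) Ry(pitch) Rx(roll)).
In Python, from plant import bot gives the robot as it stands.
- The arm moves only by the tool move_arm, never from a script. Its argument "plan" is a list of rows, each a list of 7 numbers: the shift along the world's x, y, z in m, then the turn, a rotation vector about the world's x, y, z in rad, then the opening, from 0 (shut) to 1 (fully open). In form: [[tx, ty, tz, ax, ay, az, jaw], ...]. A call has 1 to 10 rows; each row is the pose to reach, as a shift and turn from the pose commanded when the call began; what a row does not reach only later rows make up. A row lasts 1/8 s, in which the tool goes at most 62.5 mm and 10.7 degrees, less where a joint would pass 70% of its speed; a pose out of reach is approached as far as the arm can. A call with a gripper value outside its range is refused whole. The fingers move at their own pace and stop on an object; "squeeze" is the grip in N (left out, the last holds). Time passes only in rows, so rows that repeat a pose let the fingers close. It gives the time, the measured TCP pose, the force, the opening and the grip force at its end, in the units of the state.
- bot.state(): the state, without advancing time (a new reading comes with each control period).
- bot.capture(name): name is "scene" or "top" or "wrist"; returns the picture (384x512x3 uint8, blue, green, red); there is no depth.
- bot.camera_params(name): a dict with "fov_y" (degrees; the focal length in pixels is half the picture's height over the tangent of half this angle, whatever the lens; pixels are square), "cx", "cy" (the principal point, pixels), "R" (3x3) and "t" (3): a world point X has camera coordinates R X + t. Camera axes: x right, y down, z forward; pixel columns grow to the right and rows downward; lengths in m; the calibration is good to about 2 mm. A picture is of the moment at which its call begins: read the wrist's pose just before it. camera_params takes no time and is no camera call; for the wrist camera it gives the pose at the moment of the call.
- bot.sign_off(): hands the job in; it is judged then, once.
The state is a dict: "clock": time; "q": joint angles; "dq": joint speeds; "joint_torque": joint torques, N m; "tcp_pos": TCP position; "tool_rot": TCP orientation; "ft_force": force on the tool from outside, world axes, zero at the start; "torque": the same for the moment, N m; "opening": opening from 0.0 (shut) to 1.0 (fully open); "gripper_force": force on a finger pad.
Only numpy, scipy, OpenCV 4.12 (cv2) and the standard library are available. Lean on these libraries where they do the work, as an engineer would, in place of code of your own. Each camera call takes 0.05 s, during which the arm holds its last target. There are 200 camera calls.

### The job

The carton of face masks has strayed from its place on the desk. Push it along the desk top, without lifting or tipping it, until it sits square in the L-shaped metal corner beside the leaflet stand: one long side flat against the corner's longer back wall and one end flat against its shorter side wall. Leave the pump bottle, the spray can and the computer mouse where they stand, and finish clear of everything.

Things in the scene. Friction and masses are not known exactly. Their poses are not given: they have to be found in the camera images.
- corner: Fixed dark steel L-shaped stop, far right; walls 40 mm high, 4 thick. Origin: inside corner at desk height. Back wall: inner face at x = 0, 200 mm along +y. Side wall: inner face at y = 0, 110 mm along -x. The carton goes at -x, +y. So +x points into the back wall, -y into the side wall. A leaflet pocket, 150 mm high, is fixed outside the side wall, y -4 to -40 mm. Turned up to 10 degrees.
- carton_centre (a point): Centre of the loose carton of masks: closed cardboard box, pale oval flap on top; 100 mm along its x, 186 mm along y, 72 mm high (centre 36 mm above the desk), z up, 150 to 310 g. Either long side may face the back wall. Starts turned up to 20 degrees, nearer the robot than the corner and left of its place. Slides at a few N and does not tip if pushed below half height.
- pump_bottle: Bystander: clear hand-sanitiser bottle with white pump head, 60 mm across, 177 mm high, loose; origin at the centre of its underside. Stands to the left of the work; swaps places with the spray can.
- spray_can: Bystander: white spray can with blue cap, 52 mm across, 200 mm high, loose; origin at the centre of its underside.
- mouse: Bystander: black computer mouse, 108 x 62 x 34 mm, loose, on a thin round mat to the right of the work; origin at the centre of its underside.

How it is judged:
By the outcome, as a careful person would: the job done as asked, in the order asked, and still so for the second after the job is handed in, with the robot touching nothing.
It also fails if it takes over 64 s, if anything falls off the work surface, if the arm or the gripper's body presses on something with over 40 N, if the wrist force passes 120 N, or if a joint passes its speed limit or range.

## Working session

There is one attempt and no reset: what is moved stays moved. The work goes in short steps, Python scripts to look and compute and a tool call to move; the robot and the scene stay as the last step left them, time stands still between calls to the robot, and variables do not carry over. Pictures are saved under pics/ and viewed, at most 10 in all, crops included, and the job is handed in when it is done.

Besides the shell and the picture viewer there is one more tool, called after "Request:" as name([rows], argument=value, ...), one row to a line, values as JSON. move_arm: Moves the arm, as the interface text tells. Its arguments: {"type":"object","properties":{"plan":{"type":"array","items":{"type":"array","items":{"type":"number"}}},"squeeze":{"type":"number"}},"required":["plan"]}

```bash
mkdir -p pics
python3 - <<'E'
from plant import bot
import cv2
for n in("scene","top"):
    im=bot.capture(n); cv2.imwrite(f"pics/{n}0.png",im)
    p=bot.camera_params(n); print(n,p)
s=bot.state(); print(s)
E
```

```text
scene {'fov_y': 56.55239269248386, 'cx': 253.65196312485915, 'cy': 195.87038038632315, 'R': array([[ 0.63513622,  0.7721689 , -0.01889906],
       [ 0.52774581, -0.45169574, -0.71934367],
       [-0.56399143,  0.44690732, -0.69439723]]), 't': array([-0.38251942, -0.25718778,  1.31348621])}
top {'fov_y': 54.638097913702694, 'cx': 258.38305741299087, 'cy': 193.8872452994454, 'R': array([[-2.32126038e-02, -9.99725369e-01, -3.21907865e-03],
       [-9.91325691e-01,  2.34339844e-02, -1.29322168e-01],
       [ 1.29362088e-01,  1.89251117e-04, -9.91597405e-01]]), 't': array([-0.00313972,  0.58625533,  1.07084401])}
{'clock': 0.1, 'q': array([58.21294505, 22.86921595,  2.57906042, 88.10886149, -1.0700002 ,
       69.15029276, -2.90469315]), 'dq': array([ 0.0186566 ,  0.00306568, -0.00062473, -0.24328929,  0.01470742,
       -0.03385097,  0.04005398]), 'joint_torque': array([ 3.69820962e-03, -4.76259184e+01,  1.37024336e+00, -2.54948670e+01,
        1.19770813e-02,  4.97597051e-03, -5.42110101e-06]), 'tcp_pos': array([ 0.28587874, -0.58310305,  0.23033479]), 'tool_rot': array([-1.79896045e+02,  8.05673883e-03,  2.61231029e+01]), 'ft_force': array([-0.73217465,  0.5368251 , -0.00350598]), 'torque': array([ 0.02192907, -0.01373519,  0.03017783]), 'gripper_force': 0.0, 'opening': 0.9988320747488721}
```

View pics/top0.png

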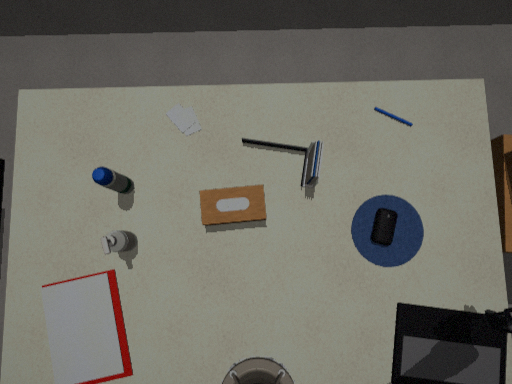

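View pics/scene0.png

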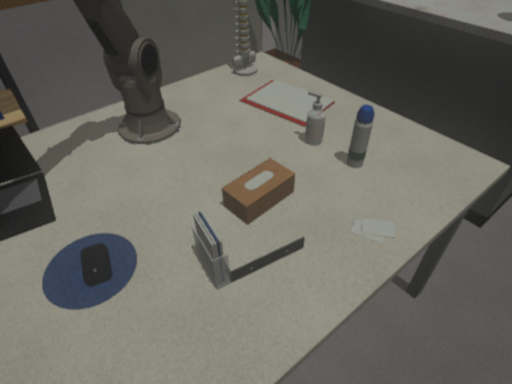

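The top view shows the orange carton at about (233,204), and the L corner with its back wall from (243,140) to (307,150) and its side wall down to (303,186). The pocket is at (316,160), the can at (103,176), the bottle at (115,241) and the mouse at (384,227).

```bash
cat > h.py <<'E'
import numpy as np, cv2
def K(p): 
    f=192/np.tan(np.radians(p["fov_y"]/2)); return f
def ray(p,uv,z):
    f=K(p); uv=np.atleast_2d(uv).astype(float)
    d=np.c_[(uv[:,0]-p["cx"])/f,(uv[:,1]-p["cy"])/f,np.ones(len(uv))]@p["R"]
    c=-p["R"].T@p["t"]; return c+d*((z-c[2])/d[:,2])[:,None]
def proj(p,X):
    c=np.atleast_2d(X)@p["R"].T+p["t"]; f=K(p)
    return c[:,:2]/c[:,2:]*f+[p["cx"],p["cy"]]
E
python3 - <<'E'
from plant import bot
from h import *
im=cv2.imread("pics/top0.png"); p=bot.camera_params("top")
hsv=cv2.cvtColor(im,cv2.COLOR_BGR2HSV)
c=im[120:240,170:340]
for u,v in[(210,200),(233,195),(233,223),(255,212),(280,146),(304,175)]: print(u,v,im[v,u],hsv[v,u])
cv2.imwrite("pics/crop.png",cv2.resize(c,None,fx=4,fy=4,interpolation=cv2.INTER_CUBIC))
m=cv2.inRange(hsv,(5,90,100),(20,255,255)); m[:150]=0;m[260:]=0;m[:,:170]=0;m[:,320:]=0
m=cv2.morphologyEx(m,cv2.MORPH_CLOSE,np.ones((25,25)))
cs=max(cv2.findContours(m,0,1)[0],key=cv2.contourArea)
X=ray(p,cs[:,0],0.072)[:,:2]
r=cv2.minAreaRect(X.astype(np.float32)); print(r, cv2.boxPoints(r)); print(cv2.boundingRect(cs))
E
```

```text
210 200 [ 49  82 120] [ 14 151 120]
233 195 [ 53  88 124] [ 15 146 124]
233 223 [61 69 71] [24 36 71]
255 212 [ 52  84 118] [ 15 143 118]
280 146 [11  7 11] [150  93  11]
304 175 [88 84 84] [120  12  88]
((0.5541595816612244, 0.05869577080011368), (0.09743355959653854, 0.18462717533111572), 4.145208835601807) [[ 0.49889737  0.14724639]
 [ 0.5122431  -0.03689779]
 [ 0.6094218  -0.02985485]
 [ 0.5960761   0.15428934]]
(200, 185, 66, 39)
```

View pics/crop.png

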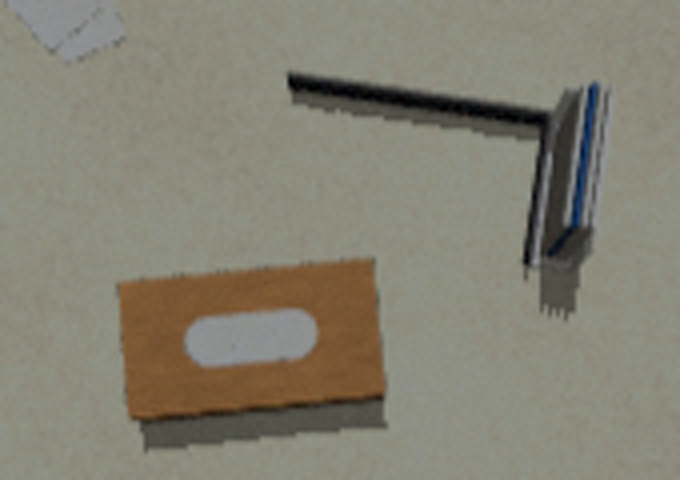

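Run:
```python
from plant import bot
from h import *
im=cv2.imread("pics/top0.png"); p=bot.camera_params("top")
g=im.max(2).astype(float)
def cross(v,th,first=True):
    i=np.where((v[:-1]-th)*(v[1:]-th)<0)[0]
    i=i[0] if first else i[-1]; return i+(th-v[i])/(v[i+1]-v[i])
bot_,top_=[],[]
for u in range(246,302):
    v=g[130:165,u]; k=int(v.argmin())
    # bg->dark->shadow
    top_.append((u,130+cross(v[:k+1],70))); bot_.append((u,130+k+cross(v[k:],45)))
left=[]
for v in range(154,184):
    r=g[v,294:312]; k=int(r[:14].argmin()); left.append((294+cross(r[:k+1],75),v))
def fit(P,z):
    X=ray(p,P,z)[:,:2].astype(np.float32); vx,vy,x,y=cv2.fitLine(X,cv2.DIST_HUBER,0,1e-4,1e-4).ravel()
    return np.array([vx,vy]),np.array([x,y])
B=fit(bot_,0);T=fit(top_,.04);L=fit(left,0)
for n,(d,c) in zip("BTL",(B,T,L)): print(n,d,c,np.degrees(np.arctan2(d[1],d[0])))
def inter(a,b): 
    s=np.linalg.solve(np.c_[a[0],-b[0]],b[1]-a[1]); return a[1]+s[0]*a[0]
print("corner B/L",inter(B,L),"T/L",inter(T,L))
print("wall ends", ray(p,[[242.5,139]],.04), ray(p,[[302,187]],0))
# dark mask check
for n,m in (("top",0),):
  for u in (255,280): print(g[136:160,u])
  print(g[165,296:316],g[178,296:316])
hsv=cv2.cvtColor(im,cv2.COLOR_BGR2HSV)
for n,uv,z in (("can",(102,176),.2),("bottle",(117,241),.13),("mouse",(384,227),.017)): print(n,ray(p,[uv],z))
```

```text
Traceback (most recent call last):
IndexError: index 0 is out of bounds for axis 0 with size 0
```

Run:
```python
from plant import bot
from h import *
im=cv2.imread("pics/top0.png"); p=bot.camera_params("top")
g=im.max(2).astype(float)
for u in (250,265,280,295): print(u,g[136:160,u].astype(int))
for v in (157,165,172,178,183): print(v,g[v,296:320].astype(int))
def cr(v,th):
    i=np.where((v[:-1]-th)*(v[1:]-th)<=0)[0]
    return i[0]+(th-v[i[0]])/(v[i[0]+1]-v[i[0]]) if len(i) else None
def fit(P,z):
    X=ray(p,P,z)[:,:2].astype(np.float32); vx,vy,x,y=cv2.fitLine(X,cv2.DIST_HUBER,0,1e-4,1e-4).ravel()
    return np.array([vx,vy]),np.array([x,y])
b,t,l=[],[],[]
for u in range(246,302):
    v=g[130:165,u];k=int(v.argmin()); c=cr(v[:k+1],70); d=cr(v[k:],40)
    if c: t.append((u,130+c))
    if d: b.append((u,130+k+d))
for v in range(156,184):
    r=g[v,292:308];k=int(r.argmin()); c=cr(r[:k+1],75)
    if c: l.append((292+c,v))
B,T,L=fit(b,0),fit(t,.04),fit(l,0)
for n,(d,c) in zip("BTL",(B,T,L)): print(n,d,c,np.degrees(np.arctan2(d[1],d[0])))
def inter(a,b): 
    s=np.linalg.solve(np.c_[a[0],-b[0]],b[1]-a[1]); return a[1]+s[0]*a[0]
print("corner B/L",inter(B,L),"T/L",inter(T,L))
print("wall ends", ray(p,[[242.5,139]],.04), ray(p,[[302,187]],0))
for n,uv,z in (("can",(102,176),.2),("bottle",(117,241),.13),("mouse",(384,227),.017)): print(n,ray(p,[uv],z))
```

```text
250 [143 144 134  86  39  14  14  38  72  85  84 120 140 142 140 143 146 145
 141 140 142 141 142 147]
265 [142 144 143 143 144 103  41  16  10  23  67  85  87 121 138 137 142 143
 143 142 144 141 143 139]
280 [140 141 146 143 140 143 142 107  52  24  11  11  61  82  84  82 125 141
 143 142 141 143 138 144]
295 [142 144 147 145 142 142 145 144 144 108  60  27  20  13  54  78  87  84
 124 144 144 144 142 144]
157 [144 143 143 145 144 146 144 140 107  29  58  82  59  54  54  54  63  99
 140  60 107  84 134 109]
165 [142 143 145 144 141 141 137  87  27  72 131  70  56  52  56  59  96 138
  59 104  78 142 112 122]
172 [145 142 143 145 139 136  86  30  70 134  81  54  55  53  61  99 137  66
 105  76 133 107 127 143]
178 [140 144 143 140 140 105  27  67 120 105  53  56  53  51  39  33  30  44
  53  57  54  69 119 142]
183 [142 144 141 142 136  18  50  97 126  51  50  29  39  41  55  51  52  58
  62  64  86 108 133 143]
B [0.17488639 0.9845886 ] [ 0.7406086  -0.06397568] 79.92795
T [0.17269734 0.9849749 ] [ 0.74100226 -0.06627584] 80.05531
L [ 0.9836227  -0.18023975] [ 0.65864146 -0.15471192] -10.383725
corner B/L [ 0.7224159  -0.16639799] T/L [ 0.72341555 -0.16658117]
wall ends [[0.75497126 0.02745223 0.04      ]] [[ 0.60927516 -0.15223105  0.        ]]
can [[0.62060179 0.38282573 0.2       ]]
bottle [[0.45511985 0.36669213 0.13      ]]
mouse [[ 0.47962345 -0.39158625  0.017     ]]
```

The geometry checks out: the measured carton is 97x185 mm and the wall 197 mm. The carton centre is at (.556,.058) with yaw 4°, and the corner is at about (.7215,-.166) with yaw -10°. In the corner frame the carton must move about +.152 along u and -.099 along v, and turn -14°. I'll push the near long side first with the two spread fingers, then the left end.

Request:
move_arm([
  [0.015,0.05,0,0,0,-0.04,1],
  [0.03,0.1,0,0,0,-0.08,1],
  [0.047,0.155,0,0,0,-0.12,1],
  [0.063,0.21,0,0,0,-0.16,1],
  [0.08,0.265,0,0,0,-0.2,1],
  [0.095,0.32,0,0,0,-0.24,1],
  [0.11,0.375,0,0,0,-0.28,1],
  [0.13,0.43,0,0,0,-0.32,1],
  [0.145,0.485,0,0,0,-0.36,1],
  [0.16,0.54,0,0,0,-0.385,1],
])

```text
clock: 1.35
tcp_pos: [0.4461, -0.0419, 0.2312]
tool_rot: [180.0, -0.0, 4.0]
ft_force: [1.2, -0.3, 0.3]
opening: 1.0
gripper_force: 0.0
```

Request:
move_arm([
  [0.013,0.045,0,0,0,0,1],
  [0.026,0.094,0,0,0,0,1],
  [0.026,0.094,-0.05,0,0,0,1],
  [0.026,0.094,-0.1,0,0,0,1],
  [0.026,0.094,-0.15,0,0,0,1],
  [0.026,0.094,-0.19,0,0,0,1],
  [0.026,0.094,-0.21,0,0,0,1],
  [0.026,0.094,-0.22,0,0,0,1],
  [0.026,0.094,-0.22,0,0,0,1],
])

```text
clock: 2.48
tcp_pos: [0.4719, 0.0503, 0.0111]
tool_rot: [180.0, 0.1, 4.1]
ft_force: [0.8, -0.0, 0.5]
opening: 1.002
gripper_force: 0.0
```

Run:
```python
from plant import bot
from h import *
im=bot.capture("top"); cv2.imwrite("pics/top1.png",im); s=bot.state(); print(s["tcp_pos"],s["tool_rot"],s["ft_force"])
cv2.imwrite("pics/c1.png",cv2.resize(im[110:290,90:350],None,fx=3,fy=3,interpolation=cv2.INTER_CUBIC))
```

```text
[0.47256447 0.05045995 0.01173362] [ 1.79996868e+02 -3.72417158e-02  4.06251028e+00] [0.03915873 0.31072983 0.03462186]
```

View pics/c1.png

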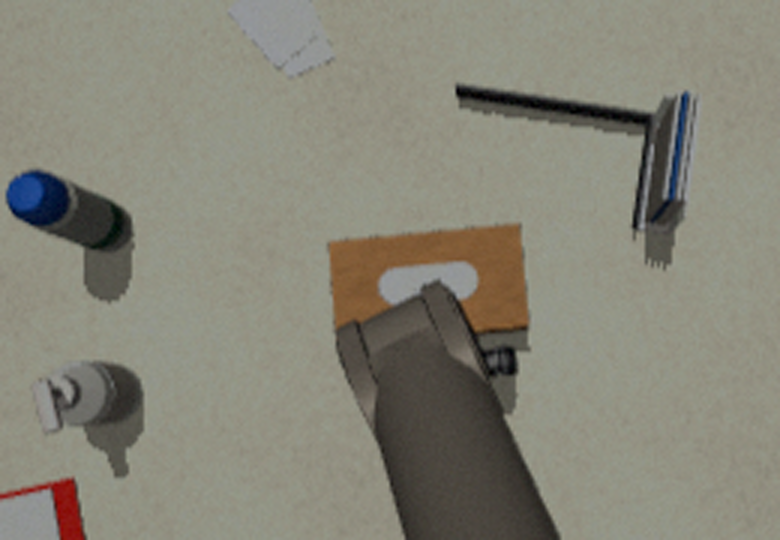

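The fingers stand just behind the near face, with the wall and bystanders clear. I'll start the push and turn as it goes.

Request:
move_arm([
  [0.012,0,0,0,0,0,1],
  [0.02,0,0,0,0,0,1],
  [0.028,0,0,0,0,0,1],
  [0.037,0,0,0,0,-0.015,1],
  [0.046,-0.001,0,0,0,-0.035,1],
  [0.055,-0.001,0,0,0,-0.055,1],
  [0.064,-0.002,0,0,0,-0.075,1],
  [0.073,-0.002,0,0,0,-0.095,1],
  [0.082,-0.003,0,0,0,-0.115,1],
  [0.088,-0.004,0,0,0,-0.13,1],
])

```text
clock: 3.78
tcp_pos: [0.5609, 0.0464, 0.0114]
tool_rot: [-180.0, -0.0, -3.4]
ft_force: [-1.8, -0.0, 0.2]
opening: 0.999
gripper_force: 0.0
```

```bash
cat >> h.py <<'E'
O=np.array([.7215,-.166]); A=np.radians(-10.1)
U=np.array([np.cos(A),np.sin(A)]); V=np.array([-np.sin(A),np.cos(A)])
def uv(P): d=np.atleast_2d(P)[:,:2]-O; return np.c_[d@U,d@V]
def carton(im,p):
    hsv=cv2.cvtColor(im,cv2.COLOR_BGR2HSV)
    m=cv2.inRange(hsv,(8,110,95),(20,255,255)); m[:120]=0;m[260:]=0;m[:,:170]=0;m[:,320:]=0
    cs=max(cv2.findContours(m,0,1)[0],key=cv2.contourArea)
    return ray(p,cs[:,0],0.072)[:,:2].astype(np.float32)
def look(bot,name,crop=None):
    im=bot.capture("top"); p=bot.camera_params("top"); cv2.imwrite(f"pics/{name}.png",im)
    X=uv(carton(im,p)).astype(np.float32); r=cv2.minAreaRect(X); s=bot.state()
    print("rect uv",r,"\n",cv2.boxPoints(r).round(4),"max u",X[:,0].max().round(4),"v",X[:,1].min().round(4),X[:,1].max().round(4))
    print("tool uv",uv(s["tcp_pos"]),s["tcp_pos"].round(4),s["tool_rot"].round(2),s["ft_force"].round(1),s["clock"])
    if crop: 
        a,b,c,d=crop; cv2.imwrite(f"pics/{name}c.png",cv2.resize(im[a:b,c:d],None,fx=4,fy=4,interpolation=cv2.INTER_CUBIC))
E
python3 -c "
from plant import bot
from h import *
look(bot,'top2')"
```

```text
rect uv ((-0.12656310200691223, 0.139668270945549), (0.0970921590924263, 0.07305476069450378), 8.598128318786621) 
 [[-0.18    0.1685]
 [-0.1691  0.0963]
 [-0.0731  0.1108]
 [-0.084   0.183 ]] max u -0.076 v 0.0963 0.183
tool uv [[-0.19449266  0.18081838]] [0.5617 0.0461 0.0115] [-1.7999e+02 -8.0000e-02 -3.4900e+00] [ 0.9  0.7 -0.2] 3.825
```

Request:
move_arm([
  [0.009,-0.001,0,0,0,-0.015,1],
  [0.018,-0.002,0,0,0,-0.03,1],
  [0.027,-0.003,0,0,0,-0.05,1],
  [0.036,-0.005,0,0,0,-0.07,1],
  [0.045,-0.006,0,0,0,-0.085,1],
  [0.054,-0.007,0,0,0,-0.1,1],
  [0.062,-0.009,0,0,0,-0.115,1],
  [0.069,-0.01,0,0,0,-0.115,1],
  [0.074,-0.011,0,0,0,-0.115,1],
  [0.076,-0.011,0,0,0,-0.115,1],
])

```text
clock: 5.08
tcp_pos: [0.6363, 0.035, 0.0113]
tool_rot: [180.0, 0.0, -10.0]
ft_force: [-1.2, -0.6, 0.9]
opening: 1.001
gripper_force: 0.0
```

```bash
python3 -c "
from plant import bot
from h import *
look(bot,'top3',(110,260,170,340))"
```

```text
rect uv ((-0.05618405342102051, 0.12902067601680756), (0.09862691909074783, 0.06583340466022491), 0.5219201445579529) 
 [[-0.1058  0.1615]
 [-0.1052  0.0957]
 [-0.0066  0.0966]
 [-0.0072  0.1624]] max u -0.007 v 0.0959 0.1624
tool uv [[-0.11891363  0.18306895]] [0.6365 0.0351 0.0113] [ 1.7999e+02 -1.0000e-02 -1.0000e+01] [ 0.1 -0.6 -0.4] 5.125
```

View pics/top3c.png

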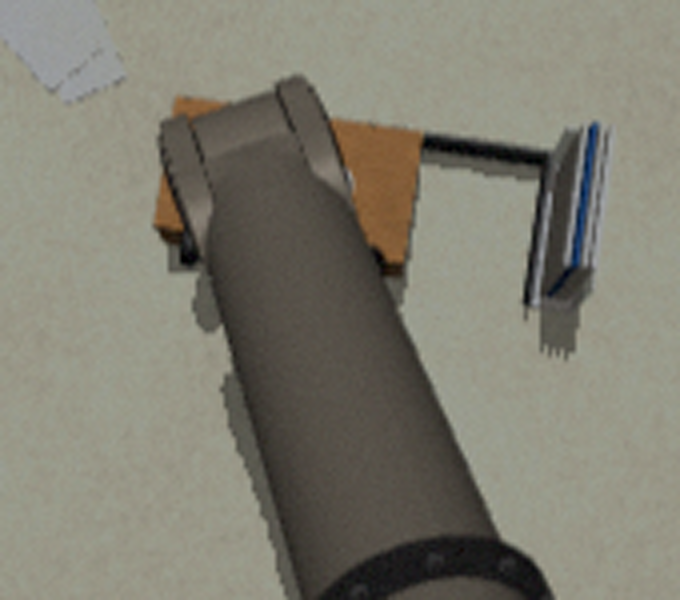

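The carton is parallel to the back wall, about 6 mm short of it, spanning v .096–.282. I'll back off, lift over and go to the left end.

Request:
move_arm([
  [-0.015,0.003,0,0,0,0,1],
  [-0.035,0.006,0,0,0,0,1],
  [-0.035,0.006,0.05,0,0,0,0.6],
  [-0.035,0.006,0.11,0,0,0,0.6],
  [-0.015,0.03,0.13,0,0,0.17,0.6],
  [0.01,0.055,0.13,0,0,0.34,0.6],
  [0.035,0.08,0.13,0,0,0.51,0.6],
  [0.06,0.105,0.13,0,0,0.68,0.6],
  [0.085,0.127,0.13,0,0,0.85,0.6],
  [0.087,0.127,0.13,0,0,1.02,0.6],
])

```text
clock: 6.38
tcp_pos: [0.7242, 0.1655, 0.1412]
tool_rot: [-180.0, -0.2, 48.9]
ft_force: [-0.6, -0.6, -0.9]
opening: 0.602
gripper_force: 0.0
```

Request:
move_arm([
  [0,0,0,0,0,0.17,0.6],
  [0,0,0,0,0,0.34,0.6],
  [0,0,0,0,0,0.5,0.6],
  [0,0,0,0,0,0.55,0.6],
  [0,0,0,0,0,0.55,0.6],
])

```text
clock: 7.0
tcp_pos: [0.7234, 0.1621, 0.1413]
tool_rot: [180.0, -0.0, 79.9]
ft_force: [0.7, -0.6, 0.9]
opening: 0.604
gripper_force: 0.0
```

```bash
python3 -c "
from plant import bot
from h import *
look(bot,'top4',(110,260,170,340))"
```

```text
rect uv ((-0.056154120713472366, 0.18148979544639587), (0.09845885634422302, 0.17071768641471863), 0.062281060963869095) 
 [[-0.1055  0.2668]
 [-0.1053  0.0961]
 [-0.0068  0.0962]
 [-0.007   0.2669]] max u -0.0069 v 0.0961 0.2669
tool uv [[-0.05572184  0.32343608]] [0.7234 0.1622 0.1414] [ 1.7997e+02 -1.0000e-02  7.9910e+01] [-0.  -0.2 -0.7] 7.05
```

View pics/top4c.png

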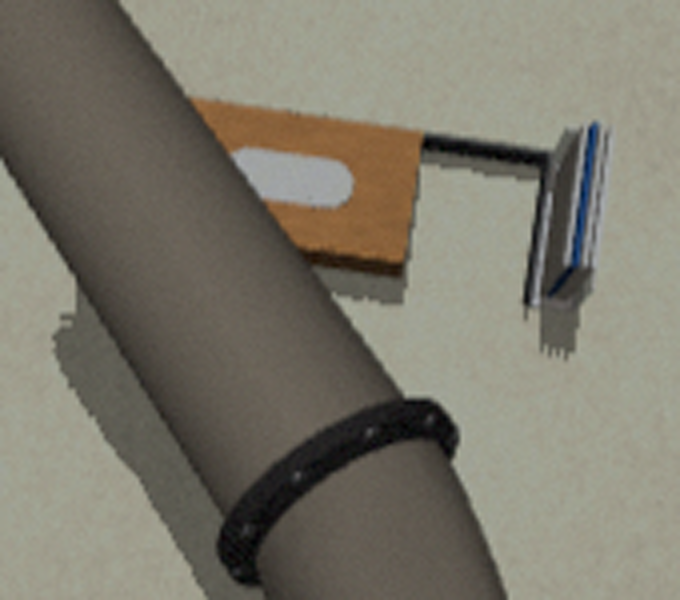

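The carton is still square (0.06°), and the tool is lined up beyond its left end. Next I lower and push along -v.

Request:
move_arm([
  [0,0,-0.05,0,0,0,0.6],
  [0,0,-0.1,0,0,0,0.6],
  [0,0,-0.125,0,0,0,0.6],
  [0,0,-0.13,0,0,0,0.6],
  [-0.003,-0.015,-0.13,0,0,0,0.6],
  [-0.005,-0.026,-0.13,0,0,0,0.6],
  [-0.006,-0.033,-0.13,0,0,0,0.6],
  [-0.0075,-0.042,-0.13,0,0,0,0.6],
  [-0.009,-0.051,-0.13,0,0,0,0.6],
  [-0.0105,-0.06,-0.13,0,0,0,0.6],
])

```text
clock: 8.3
tcp_pos: [0.7126, 0.1019, 0.0115]
tool_rot: [180.0, -0.0, 80.0]
ft_force: [1.1, 1.2, 0.7]
opening: 0.595
gripper_force: 0.0
```

Request:
move_arm([
  [-0.0015,-0.009,0,0,0,0,0.6],
  [-0.003,-0.018,0,0,0,0,0.6],
  [-0.0048,-0.027,0,0,0,0,0.6],
  [-0.0063,-0.036,0,0,0,0,0.6],
  [-0.008,-0.045,0,0,0,0,0.6],
  [-0.009,-0.051,0,0,0,0,0.6],
  [-0.0098,-0.055,0,0,0,0,0.6],
  [-0.01,-0.057,0,0,0,0,0.6],
])

```text
clock: 9.3
tcp_pos: [0.7025, 0.0451, 0.0112]
tool_rot: [-180.0, 0.0, 80.0]
ft_force: [-0.3, 2.3, -0.7]
opening: 0.598
gripper_force: 0.0
```

```bash
python3 -c "
from plant import bot
from h import *
look(bot,'top5',(110,260,170,340))"
```

```text
rect uv ((-0.0563790500164032, 0.06472674757242203), (0.11855088919401169, 0.09878772497177124), 89.52144622802734) 
 [[-0.1063  0.0059]
 [-0.0075  0.005 ]
 [-0.0065  0.1236]
 [-0.1053  0.1244]] max u -0.0072 v 0.0052 0.1236
tool uv [[-0.0556878   0.20422649]] [0.7025 0.0448 0.0112] [-1.7999e+02  2.0000e-02  7.9960e+01] [-0.4 -0.3  0.2] 9.35
```

View pics/top5c.png

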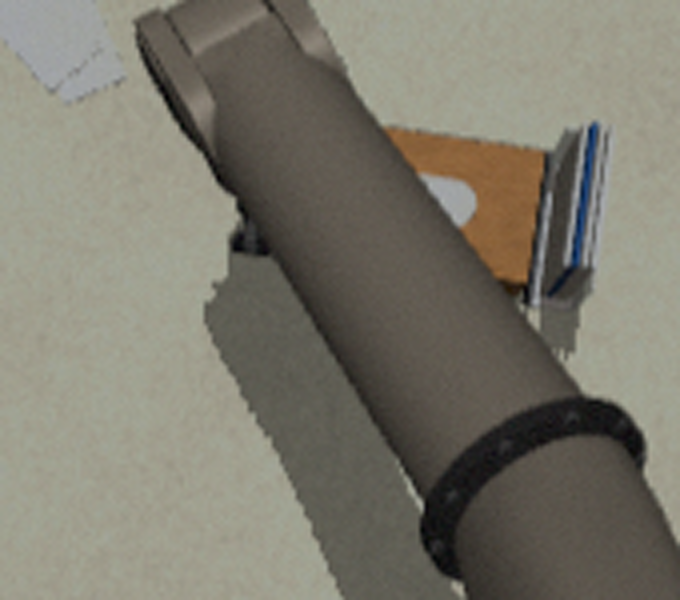

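About 6 mm remains to the side wall. I'll close it in small steps and watch the force.

Request:
move_arm([
  [-0.0002,-0.001,0,0,0,0,0.6],
  [-0.0004,-0.002,0,0,0,0,0.6],
  [-0.0005,-0.003,0,0,0,0,0.6],
  [-0.0007,-0.004,0,0,0,0,0.6],
  [-0.0007,-0.004,0,0,0,0,0.6],
])

```text
clock: 9.98
tcp_pos: [0.7019, 0.0411, 0.0113]
tool_rot: [180.0, 0.0, 80.0]
ft_force: [0.6, 0.6, -1.3]
opening: 0.602
gripper_force: 0.0
```

Request:
move_arm([
  [-0.0002,-0.001,0,0,0,0,0.6],
  [-0.0003,-0.0015,0,0,0,0,0.6],
  [-0.0003,-0.0015,0,0,0,0,0.6],
])

```text
clock: 10.35
tcp_pos: [0.7019, 0.041, 0.0116]
tool_rot: [180.0, -0.1, 80.0]
ft_force: [1.6, 3.2, -0.9]
opening: 0.602
gripper_force: 0.0
```

Request:
move_arm([
  [-0.0002,-0.001,0,0,0,0,0.6],
  [-0.0003,-0.0015,0,0,0,0,0.6],
  [-0.0003,-0.0015,0,0,0,0,0.6],
])

```text
clock: 10.72
tcp_pos: [0.7019, 0.041, 0.0119]
tool_rot: [179.9, -0.2, 80.0]
ft_force: [1.7, 5.0, -1.1]
opening: 0.598
gripper_force: 0.0
```

The side wall is reached: the tool stopped and the force rose to 5 N. Now I go back over to the long side for the press against the back wall.

Request:
move_arm([
  [0.003,0.015,0,0,0,0,0.6],
  [0.006,0.035,0,0,0,0,0.6],
  [0.006,0.035,0.06,0,0,0,0.6],
  [0.006,0.035,0.12,0,0,0,0.8],
  [-0.015,0.015,0.13,0,0,-0.17,1],
  [-0.035,-0.005,0.13,0,0,-0.34,1],
  [-0.06,-0.025,0.13,0,0,-0.51,1],
  [-0.08,-0.045,0.13,0,0,-0.68,1],
  [-0.1,-0.065,0.13,0,0,-0.85,1],
  [-0.12,-0.084,0.13,0,0,-1.02,1],
])

```text
clock: 11.98
tcp_pos: [0.5806, -0.0455, 0.1414]
tool_rot: [180.0, 0.0, 21.3]
ft_force: [0.2, -0.7, -0.5]
opening: 0.999
gripper_force: 0.0
```

Request:
move_arm([
  [0,0,0,0,0,-0.17,1],
  [0,0,0,0,0,-0.34,1],
  [0,0,0,0,0,-0.5,1],
  [0,0,0,0,0,-0.551,1],
  [0,0,0,0,0,-0.551,1],
])

```text
clock: 12.6
tcp_pos: [0.5814, -0.0447, 0.1414]
tool_rot: [180.0, 0.0, -9.9]
ft_force: [0.2, -0.3, -0.5]
opening: 1.0
gripper_force: 0.0
```

```bash
python3 -c "
from plant import bot
from h import *
look(bot,'top6',(110,260,170,340))"
```

```text
rect uv ((-0.055562566965818405, 0.1515711396932602), (0.09617665410041809, 0.06807967275381088), 0.29671597480773926) 
 [[-0.1038  0.1854]
 [-0.1035  0.1173]
 [-0.0073  0.1178]
 [-0.0077  0.1859]] max u -0.0073 v 0.1178 0.1857
tool uv [[-0.15918796  0.09472807]] [ 0.5814 -0.0448  0.1414] [ 1.7998e+02  1.0000e-02 -9.9100e+00] [-0.4 -0.5  0.2] 12.65
```

View pics/top6c.png

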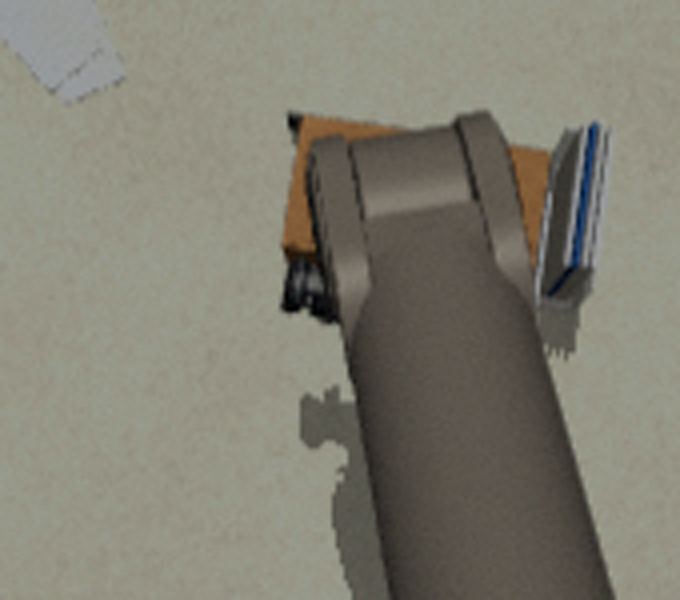

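The carton is square in the corner, with a few mm left to the back wall. I'll lower and press +u.

Request:
move_arm([
  [0,0,-0.05,0,0,0,1],
  [0,0,-0.1,0,0,0,1],
  [0,0,-0.125,0,0,0,1],
  [0,0,-0.13,0,0,0,1],
  [0.015,-0.003,-0.13,0,0,0,1],
  [0.028,-0.005,-0.13,0,0,0,1],
  [0.036,-0.0065,-0.13,0,0,0,1],
  [0.039,-0.007,-0.13,0,0,0,1],
  [0.041,-0.0075,-0.13,0,0,0,1],
  [0.042,-0.0075,-0.13,0,0,0,1],
])

```text
clock: 13.9
tcp_pos: [0.6227, -0.0531, 0.0112]
tool_rot: [180.0, 0.1, -10.0]
ft_force: [-2.1, 0.4, 0.7]
opening: 1.003
gripper_force: 0.0
```

Request:
move_arm([
  [0.001,-0.0002,0,0,0,0,1],
  [0.002,-0.0004,0,0,0,0,1],
  [0.003,-0.0006,0,0,0,0,1],
  [0.003,-0.0006,0,0,0,0,1],
])

```text
clock: 14.4
tcp_pos: [0.6252, -0.0535, 0.011]
tool_rot: [180.0, 0.1, -10.0]
ft_force: [-5.0, 1.3, 1.8]
opening: 0.998
gripper_force: 0.0
```

Request:
move_arm([
  [0.001,-0.0002,0,0,0,0,1],
  [0.002,-0.0004,0,0,0,0,1],
  [0.002,-0.0004,0,0,0,0,1],
])

```text
clock: 14.78
tcp_pos: [0.6249, -0.0536, 0.0103]
tool_rot: [179.9, 0.4, -10.0]
ft_force: [-8.2, 1.9, 2.4]
opening: 1.004
gripper_force: 0.0
```

Request:
move_arm([
  [0.001,-0.0002,0,0,0,0,1],
  [0.002,-0.0004,0,0,0,0,1],
  [0.002,-0.0004,0,0,0,0,1],
])

```text
clock: 15.15
tcp_pos: [0.6247, -0.0535, 0.0097]
tool_rot: [179.9, 0.7, -10.0]
ft_force: [-12.7, 2.5, 3.8]
opening: 0.998
gripper_force: 0.0
```

Seated against the back wall at 12 N. I'll retreat and repeat the end press so that both contacts are sure.

Request:
move_arm([
  [-0.015,0.003,0,0,0,0,1],
  [-0.04,0.007,0,0,0,0,1],
  [-0.04,0.007,0.06,0,0,0,0.8],
  [-0.04,0.007,0.12,0,0,0,0.6],
  [-0.02,0.03,0.13,0,0,0.17,0.6],
  [0,0.05,0.13,0,0,0.34,0.6],
  [0.02,0.07,0.13,0,0,0.51,0.6],
  [0.04,0.09,0.13,0,0,0.68,0.6],
  [0.06,0.11,0.13,0,0,0.85,0.6],
  [0.0785,0.1275,0.13,0,0,1.02,0.6],
])

```text
clock: 16.4
tcp_pos: [0.711, 0.0737, 0.1419]
tool_rot: [179.9, -0.2, 48.7]
ft_force: [0.2, 0.3, 0.2]
opening: 0.6
gripper_force: 0.0
```

Request:
move_arm([
  [0,0,0,0,0,0.17,0.6],
  [0,0,0,0,0,0.34,0.6],
  [0,0,0,0,0,0.5,0.6],
  [0,0,0,0,0,0.551,0.6],
  [0,0,0,0,0,0.551,0.6],
  [0,0,-0.05,0,0,0.551,0.6],
  [0,0,-0.1,0,0,0.551,0.6],
  [0,0,-0.125,0,0,0.551,0.6],
  [0,0,-0.13,0,0,0.551,0.6],
])

```text
clock: 17.52
tcp_pos: [0.7083, 0.0727, 0.0099]
tool_rot: [-179.9, 0.0, 80.0]
ft_force: [0.4, -0.6, 0.3]
opening: 0.601
gripper_force: 0.0
```

```bash
python3 -c "
from plant import bot
from h import *
look(bot,'top7')"
```

```text
rect uv ((-0.051622286438941956, 0.08044252544641495), (0.09847680479288101, 0.15888307988643646), 0.05698195844888687) 
 [[-0.1009  0.1598]
 [-0.1008  0.001 ]
 [-0.0023  0.001 ]
 [-0.0025  0.1599]] max u -0.0023 v 0.001 0.1599
tool uv [[-0.054093    0.23321943]] [0.7091 0.0731 0.0109] [ 1.7999e+02 -2.0000e-02  7.9960e+01] [-0.2 -0.  -0.7] 17.575
```

Request:
move_arm([
  [-0.002,-0.012,0,0,0,0,0.6],
  [-0.004,-0.022,0,0,0,0,0.6],
  [-0.005,-0.028,0,0,0,0,0.6],
  [-0.0055,-0.031,0,0,0,0,0.6],
  [-0.0057,-0.032,0,0,0,0,0.6],
  [-0.0059,-0.033,0,0,0,0,0.6],
  [-0.006,-0.034,0,0,0,0,0.6],
  [-0.006,-0.034,0,0,0,0,0.6],
])

```text
clock: 18.58
tcp_pos: [0.703, 0.0409, 0.0115]
tool_rot: [180.0, -0.1, 80.0]
ft_force: [1.1, 4.3, -0.5]
opening: 0.604
gripper_force: 0.0
```

Request:
move_arm([
  [-0.0002,-0.001,0,0,0,0,0.6],
  [-0.0004,-0.002,0,0,0,0,0.6],
  [-0.0005,-0.003,0,0,0,0,0.6],
  [-0.0005,-0.003,0,0,0,0,0.6],
])

```text
clock: 19.08
tcp_pos: [0.703, 0.0409, 0.0121]
tool_rot: [179.9, -0.4, 80.1]
ft_force: [2.0, 8.7, -0.5]
opening: 0.602
gripper_force: 0.0
```

Both walls are firm. Retreating clear.

Request:
move_arm([
  [0.003,0.015,0,0,0,0,0.6],
  [0.006,0.035,0,0,0,0,0.6],
  [0.006,0.035,0.06,0,0,0,0.6],
  [0.006,0.035,0.12,0,0,0,0.6],
  [0.006,0.035,0.18,0,0,0,0.6],
  [-0.04,0.015,0.22,0,0,-0.15,0.6],
  [-0.085,-0.015,0.22,0,0,-0.3,0.6],
  [-0.13,-0.05,0.22,0,0,-0.45,0.6],
  [-0.175,-0.09,0.22,0,0,-0.6,0.6],
  [-0.21,-0.13,0.22,0,0,-0.75,0.6],
])

```text
clock: 20.32
tcp_pos: [0.4904, -0.0948, 0.2315]
tool_rot: [180.0, 0.1, 36.8]
ft_force: [-0.0, 0.5, 0.5]
opening: 0.598
gripper_force: 0.0
```

Request:
move_arm([
  [-0.03,-0.04,0,0,0,-0.15,0.6],
  [-0.05,-0.09,0,0,0,-0.3,0.6],
  [-0.065,-0.14,0,0,0,-0.4,0.6],
  [-0.065,-0.14,0,0,0,-0.4,0.6],
])

```text
clock: 20.82
tcp_pos: [0.4254, -0.2381, 0.2313]
tool_rot: [179.9, 0.1, 13.6]
ft_force: [0.4, 0.8, -0.2]
opening: 0.602
gripper_force: 0.0
```

```bash
python3 -c "
from plant import bot
from h import *
look(bot,'top8')
a=cv2.imread('pics/top8.png')
s=bot.capture('scene')
c=lambda im,x: cv2.resize(im[x[0]:x[1],x[2]:x[3]],(400,300),interpolation=cv2.INTER_CUBIC)
cv2.imwrite('pics/fin.png',np.vstack([np.hstack([c(a,(110,215,200,340)),c(s,(165,285,160,320))]),np.hstack([cv2.resize(a,(400,300)),cv2.resize(s,(400,300))])]))"
```

```text
rect uv ((-0.05081971362233162, 0.0933576226234436), (0.09662865102291107, 0.18472415208816528), 0.06668870896100998) 
 [[-0.0992  0.1857]
 [-0.099   0.0009]
 [-0.0024  0.0011]
 [-0.0026  0.1858]] max u -0.0024 v 0.001 0.1857
tool uv [[-0.27808998 -0.1197993 ]] [ 0.4267 -0.2352  0.2313] [-1.800e+02  4.000e-02  1.392e+01] [-0.3  0.7 -0.2] 20.875
```

View pics/fin.png

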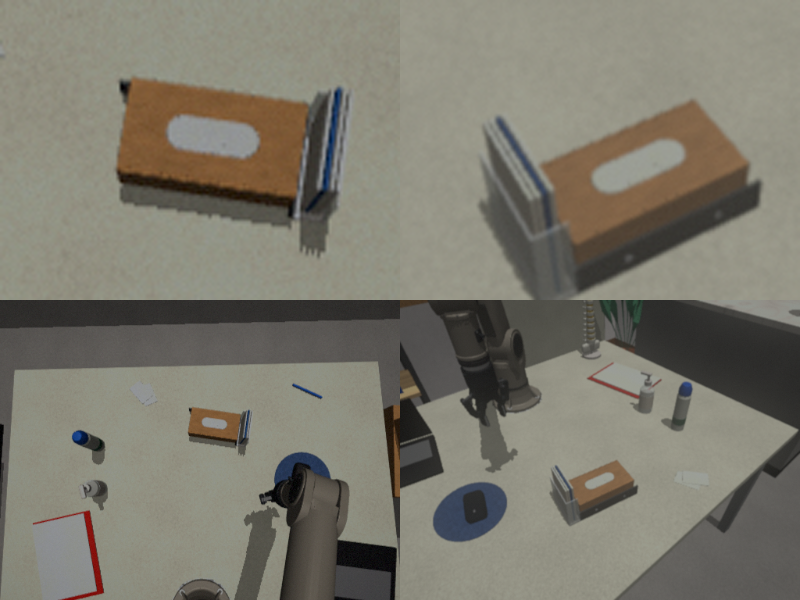

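The carton sits square (0.07°) and flush in the L, and the bottle, can and mouse are where they started. The arm is clear, so I'm handing in.

```bash
python3 -c "
from plant import bot
print(bot.sign_off())"
```

```text
the job is handed in; nothing more can be done
None
```

The carton sits square in the corner, flat against both walls as far as the cameras and contact forces show; the bottle, can and mouse look unmoved, the arm is clear, and the job was handed in at about 21 s.

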